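# Hold the valve cap ready over the pressure cooker's vent

### The job

The pressure cooker is still blowing off, so its valve cap must be held ready but not put on yet: pick up the cap by its bar grip and carry it over the row of pitcher and colander, higher than the pitcher's rim, to the cooker. Finish while still holding it in the gripper, still and level, about a centimetre above the tip of the vent nozzle on the cooker's lid, centred on the nozzle and with the bar grip parallel to the cooker's long handle. The cap must never touch the cooker, and the cooker, pitcher, colander, mug and jar stay where they stand.

Things in the scene. Friction and masses are not known exactly. Their poses are not given: they have to be found in the camera images.
- valve_cap: loose round valve cap, about 90 g, on the counter at the robot's left: rubber edge 42 mm across (height 0 to 10 mm), aluminium disc 38 mm across (to 18 mm), and on top an upright black bar grip 36 mm long, 12 mm thick, height 17 to 43 mm. Origin: centre of underside. x along the bar (and the slot beneath that fits the nozzle head), z up; a half turn about z makes no difference.
- cooker: 3 kg aluminium pressure cooker at the robot's right: lid rim 208 mm across, flat lid top 142 mm high. Origin: centre of underside. x along the long handle (to 245 mm from the centre, top 127 mm high); short helper handle on the -x side (to 132 mm). On the lid: vent nozzle at x -30, y 0 mm; a low rubber safety plug (16 mm across, 6 high) at x 25, y 30 mm is not the target.
- vent_tip (a point): tip of the vent nozzle: centre of the top face of its flat steel head (18 mm along the cooker's x, 6 mm across, 10 mm high) on a 10 mm stem; 26 mm above the lid top, 168 mm above the counter. Axes as the cooker's: x along the long handle, z up.
- pitcher: loose white ceramic pitcher, 110 mm across, 170 mm high, loop handle reaching 96 mm from its axis along its y. Origin: centre of underside. It stands with the colander in a row ahead of the robot, between cap and cooker; either may be the nearer. Leave alone.
- colander: loose steel colander, 170 mm across at the rim, 80 mm high, loop handles reaching 103 mm from its axis along its x and -x. Origin: centre of underside. Leave alone.
- mug: loose blue ceramic mug, 80 mm across, 90 mm high, handle along its y. Origin: centre of underside. Leave alone.
- jar: loose glass jar, 66 mm across, 110 mm high. Origin: centre of underside. Leave alone.
Mind the look-alikes: they are no part of the job. Several things have the shape of the valve_cap; the one meant has the colours described above.

How it is judged (in metres and radians):
On the way:
1. the cap crosses the row of pitcher and colander, higher than the pitcher's rim, held in the gripper (height (world z) of valve_cap above 0.17 m and world y of valve_cap between -0.07 and 0.11 m and contact force between valve_cap and the fingers above 0.5 N), for 0.05 s.
At the end, for the whole second after the job is handed in: gripper holds the cap still, level within 7 deg, underside 3 to 20 mm above the nozzle tip, centred within 7 mm, bar within 10 deg of parallel to the long handle, not touching the cooker; cooker within 15 mm, other things upright within 20 mm of their start (z of valve_cap in the frame of vent_tip between 0.003 and 0.02 m and horizontal distance between valve_cap and vent_tip below 0.007 m and angle between the x axis of valve_cap and the x axis of cooker, either way round below 0.17 rad and angle between valve_cap's own z axis and vertical below 0.12 rad and contact force between valve_cap and the fingers above 0.5 N and contact force between valve_cap and cooker below 0.05 N and linear speed of valve_cap below 0.02 m/s and distance of each of pitcher, colander, mug, jar from where it was at the start of the episode below 0.02 m and angle between each of pitcher, colander, mug, jar's own z axis and vertical below 0.15 rad and distance of cooker from where it was at the start of the episode below 0.015 m); the arm keeps its last pose, push and grip.
It fails at once if the cap touches the cooker (contact force between valve_cap and cooker above 0.3 N).
It fails at once if the cooker is shoved (distance of cooker from where it was at the start of the episode above 0.015 m).
It fails at once if the pitcher, colander, mug or jar is shoved or tipped (distance of any of pitcher, colander, mug, jar from where it was at the start of the episode above 0.02 m or angle between any of pitcher, colander, mug, jar's own z axis and vertical above 0.15 rad).
It also fails if it takes over 42 s, if anything falls off the work surface, if the arm or the gripper's body presses on something with over 40 N, if the wrist force passes 120 N, or if a joint passes its speed limit or range.

### The arm

A 6-joint arm with a two-finger parallel gripper is mounted at the origin on the work surface. World frame = base frame: x ahead of the robot, y to its left, z up, the work surface at z = 0. Lengths are in mm, angles in degrees, forces in N, time in s.
With the tool pointing down it reaches from about 300 to 875 mm from the base axis. Payload 6.4 kg.
Tool frame: the origin (TCP) lies at the very end of the fingers, on their centre line; the grasp point (between the pads) lies 19 mm behind it; z points along the fingers, y is the line along which they close (so a half turn about z gives the same grasp; the last joint's range is limited). The gripper opens to 88 mm and grips with 3 to 60 N. Pads are 18 mm wide; open, the fingers measure 123 mm over their backs; the gripper's body (75 mm by 187 mm) begins 45 mm behind the grasp point.
Start: joints at [-83.153, 10.359, 92.074, -0, 77.567, -11.82], TCP at [184.055, -544.761, 238.714] pointing down, gripper open.
Joint ranges: [-171.53, 171.53], [-51.25, 118.39], [17.06, 147.69], [-65.23, 245.23], [0, 150.52], [-178.68, 178.68]. Speed limits (degrees/s): [147.25, 147.25, 172.46, 180, 180, 180].

### API

Orientations are given as [roll, pitch, yaw] about the fixed x, y, z axes, in that order (R = Rz(yaw) Ry(pitch) Rx(roll)).
In Python, from rig import manip, viewer, order gives the robot as it stands.
- The arm moves only by the shell command python3 -m crank 'ROWS' [OPENING] [FORCE]. ROWS is text: rows parted by semicolons, each of 6 numbers parted by spaces: the shift along the tool's x, y, z in units of 50 mm (1.0 is 50 mm), then the turn, a rotation vector about the tool's x, y, z in degrees. In form: tx ty tz rx ry rz; .... A call has exactly 5 rows; each row is the pose to reach, as a shift and turn from the pose commanded when the call began, along the tool's axes at that moment; what a row does not reach only later rows make up. A row lasts 1/8 s, in which the tool goes at most 62.5 mm and 10.7 degrees, less where a joint would pass 70% of its speed; a pose out of reach is approached as far as the arm can. A call with a gripper value outside its range is refused whole. OPENING is the finger opening in mm, from 0 to 88.1, set as the call begins (- or left out, the last holds). The fingers move at their own pace and stop on an object; FORCE is the grip in N (left out, the last holds). Time passes only in rows, so rows that repeat a pose let the fingers close, or fill a call up. It gives the time, the measured TCP pose, the force, the opening and the grip force at its end, in the units of the state.
- manip.state(): the state, without advancing time (a new reading comes with each control period).
- viewer.capture(name): name is "side" or "top" or "wrist"; returns a dict with "image" (480x640x3 uint8, blue, green, red), "depth" (480x640 float32, mm along the optical axis (not along the pixel's ray), 0 where there is no reading), "intrinsics" (3x3 intrinsics, pixels), "T" (4x4, takes a point from camera to world coordinates); the wrist camera has in their place "hand_eye" (4x4, takes a point from camera to tool coordinates, whose origin is the TCP and whose axes are the flange's). Camera axes: x right, y down, z forward; pixel columns grow to the right and rows downward; lengths in mm; the calibration is good to about 2 mm. A picture is of the moment at which its call begins: read the wrist's pose just before it.
- order.sign_off(): hands the job in; it is judged then, once.
The state is a dict: "t": time; "q": joint angles; "qvel": joint speeds; "joint_torque": joint torques, N m; "position": TCP position; "tool_rot": TCP orientation; "contact_force": force on the tool from outside, world axes, zero at the start; "wrist_torque": the same for the moment, N m; "opening": finger opening in mm; "grasp_force": force on a finger pad.
Only numpy, scipy, OpenCV 4.12 (cv2) and the standard library are available. Lean on these libraries where they do the work, as an engineer would, in place of code of your own. Each camera call takes 0.05 s, during which the arm holds its last target. There are 200 camera calls.

## Working session

There is one attempt and no reset: what is moved stays moved. The work goes in short steps, Python scripts to look and compute and a shell command to move; the robot and the scene stay as the last step left them, time stands still between calls to the robot, and variables do not carry over. Pictures are saved under pics/ and viewed, at most 12 in all, crops included, and the job is handed in when it is done.

```bash
mkdir -p pics; cat > h.py <<'E'
import numpy as np, cv2
from rig import manip, viewer, order
def cap(n):
    s=manip.state(); c=viewer.capture(n)
    if 'T' not in c:
        from scipy.spatial.transform import Rotation as R
        T=np.eye(4); T[:3,:3]=R.from_euler('xyz',s['tool_rot'],degrees=True).as_matrix(); T[:3,3]=s['position']
        c['T']=T@np.array(c['hand_eye'])
    return c
def ray(c,u,v,z):
    K=np.array(c['intrinsics']);T=np.array(c['T'])
    d=T[:3,:3]@np.linalg.solve(K,[u,v,1]);o=T[:3,3]
    return o+d*(z-o[2])/d[2]
def pts(c):
    K=np.array(c['intrinsics']);T=np.array(c['T']);D=c['depth']
    v,u=np.mgrid[:480,:640]
    P=np.stack([(u-K[0,2])/K[0,0]*D,(v-K[1,2])/K[1,1]*D,D],-1)
    return P@T[:3,:3].T+T[:3,3]
E
python3 - <<'E'
from h import *
for n in ['top','side']:
    c=cap(n); cv2.imwrite(f'pics/{n}0.png',c['image']); print(n,np.round(np.array(c['T']),3).tolist(),np.array(c['intrinsics']).tolist())
print(manip.state())
E
```

```text
top [[-0.014, -0.997, 0.079, 493.501], [-1.0, 0.015, 0.005, 29.465], [-0.006, -0.079, -0.997, 1230.05], [0.0, 0.0, 0.0, 1.0]] [[519.5995339889147, 0.0, 325.67302314026233], [0.0, 519.5995339889147, 242.24071611750895], [0.0, 0.0, 1.0]]
side [[-0.937, -0.168, 0.306, 181.45], [-0.349, 0.495, -0.796, 1057.155], [-0.018, -0.852, -0.523, 785.397], [0.0, 0.0, 0.0, 1.0]] [[601.18651693165, 0.0, 323.26757467343276], [0.0, 601.18651693165, 239.99454474822875], [0.0, 0.0, 1.0]]
{'t': 0.1, 'q': array([-8.31550680e+01,  1.03975643e+01,  9.21247926e+01, -1.24875046e-03,
        7.75681382e+01, -1.18195691e+01]), 'qvel': array([ 0.02013439, -0.14910733, -0.25992984, -0.17316729,  0.09119655,
        0.11507097]), 'joint_torque': array([ 4.25127128e-04, -4.34820199e+01, -3.42694044e+01,  7.05497037e-02,
        3.39644565e-02, -3.78406980e-05]), 'position': array([ 183.97206232, -544.26894745,  237.91051573]), 'tool_rot': array([-1.79911174e+02, -1.73429335e-02,  1.86647574e+01]), 'contact_force': array([-0.12851283, -0.20669836,  0.62146221]), 'wrist_torque': array([-0.0342846 ,  0.00231113,  0.00526718]), 'grasp_force': 0.0, 'opening': 87.95776234470695}
```

View pics/top0.png

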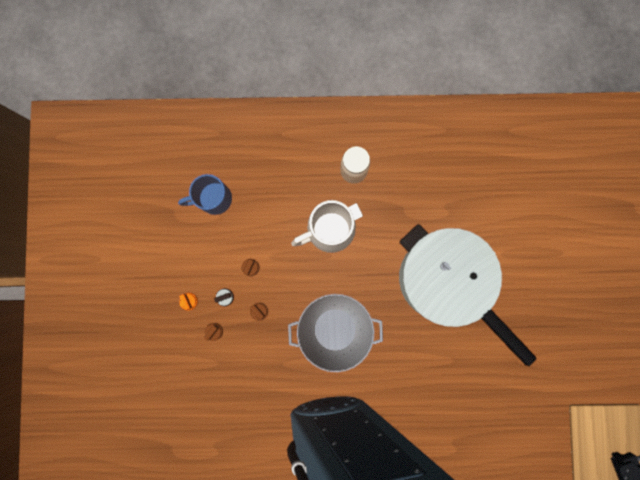

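View pics/side0.png

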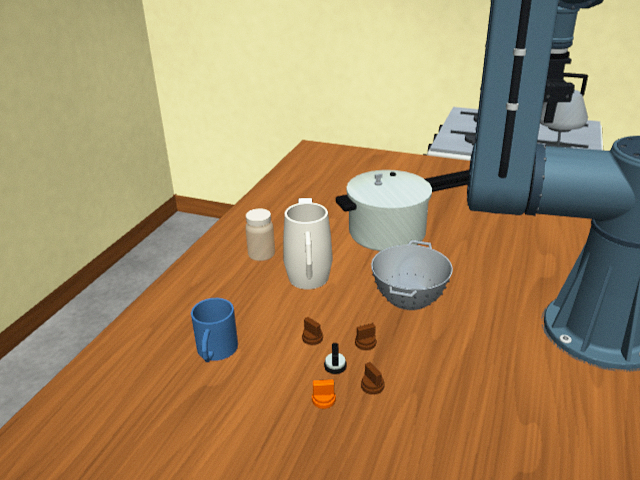

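Candidates in the top view are brown (250,267), brown (259,311), brown (213,332), orange (188,301), and silver disc with black bar (224,297). Only the last has the aluminium disc and black bar described. I'll confirm it in a crop and measure.

```bash
cat > m.py <<'E'
from h import *
c=cap('top'); im=c['image']; P=pts(c)
a=cv2.resize(im[275:320,200:250],None,fx=8,fy=8,interpolation=cv2.INTER_CUBIC)
b=cv2.resize(im[220:370,395:540],None,fx=2.4,fy=2.4,interpolation=cv2.INTER_CUBIC)
o=np.zeros((360,760,3),np.uint8); o[:,:400]=a[:360]; o[:b.shape[0],402:402+b.shape[1]]=b[:,:358]; cv2.imwrite('pics/crop1.png',o)
hsv=cv2.cvtColor(im,cv2.COLOR_BGR2HSV); 
# bar (black) and disc (grey)
w=np.zeros((480,640),bool); w[283:312,208:242]=1
bar=w&(hsv[...,2]<60)
disc=w&(hsv[...,1]<60)&(hsv[...,2]>110)
for n,m in (('bar',bar),('disc',disc)):
    v,u=np.nonzero(m); print(n,m.sum(),u.mean(),v.mean(),np.median(P[m][:,2]),P[m][:,2].max())
v,u=np.nonzero(disc|bar); e=cv2.minEnclosingCircle(np.stack([u,v],1).astype(np.float32));print(e, ray(c,*e[0],14))
# lid via depth
m=(abs(P[...,2]-142)<8); m[:,:395]=0; m[:220]=0;m[330:]=0
n,l,st,ce=cv2.connectedComponentsWithStats(m.astype(np.uint8)); i=1+st[1:,4].argmax()
cn=max(cv2.findContours((l==i).astype(np.uint8),0,1)[0],key=len); el=cv2.fitEllipse(cv2.convexHull(cn)); print('lid',el,np.median(P[l==i][:,2]),ray(c,*el[0],142))
# handle
k=(hsv[...,2]<60)&(P[...,2]>80)&(P[...,2]<150); k[:,:390]=0;k[:,:395]=0;k[385:]=0;k[:215]=0
n,l,st,ce=cv2.connectedComponentsWithStats(k.astype(np.uint8))
for i in range(1,n):
    if st[i,4]>10:
        v,u=np.nonzero(l==i); z=np.median(P[l==i][:,2]); W=np.array([ray(c,x,y,z)[:2] for x,y in zip(u,v)])
        vx=cv2.fitLine(W.astype(np.float32),2,0,.01,.01).ravel(); print('dark',st[i],ce[i],z,W.mean(0),np.degrees(np.arctan2(vx[1],vx[0])))
nz=(P[...,2]>155)&(P[...,2]<185); nz[:,:410]=0;nz[:,490:]=0;nz[:235]=0;nz[:,:][310:]=0
v,u=np.nonzero(nz); print('noz',nz.sum(), P[nz].mean(0) if nz.any() else '', (u.mean(),v.mean()) if nz.any() else '')
E
python3 m.py
```

```text
bar 12 227.08333333333334 295.3333333333333 41.24322972802122 46.5516926960679
disc 139 223.84892086330936 297.0431654676259 18.095065921520927 47.10243769324779
((224.0223846435547, 296.8507385253906), 8.396557807922363) [465.55494503 273.80660789  14.        ]
lid ((452.67303466796875, 277.43798828125), (79.57683563232422, 81.81828308105469), 148.07986450195312) 140.38656364837595 [ 502.06764038 -229.43199358  142.        ]
dark [401 225  26  26 301] [412.91694352 236.94019934] 116.85881345265148 [ 590.29080388 -153.0271289 ] -47.082283
dark [471 273   5   6  13] [472.61538462 275.69230769] 146.9838384502766 [ 505.0538558  -269.72617453] 26.148293
dark [482 310  54  56 835] [508.66946108 337.69101796] 126.60261908785901 [ 374.64086362 -345.9944946 ] 41.937603
noz 41 [ 525.60587342 -210.66862216  165.60892571] (np.float64(445.8536585365854), np.float64(265.9024390243902))
```

View pics/crop1.png

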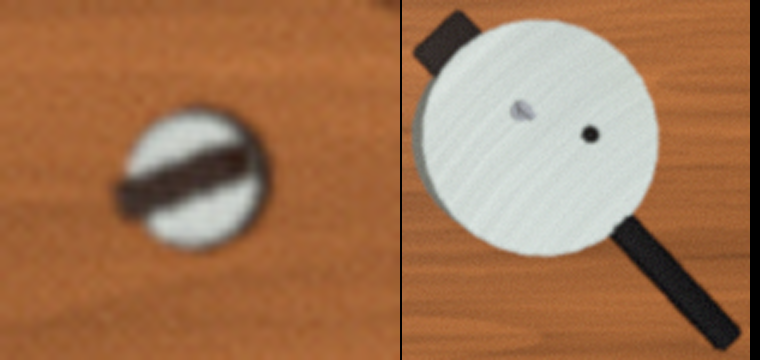

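The left half of the crop confirms the target: a silver disc with a black bar, its ends at top-view pixels (215,300) and (231,295). The right half shows the nozzle at (445,266), the plug at (473,276), and the handle running to lower right. Next I move above the cap for a wrist view.

```bash
cat > go.py <<'E'
# go.py x y z yaw : shift (50 mm units) and turn in tool axes from present pose
import sys
from h import *
from scipy.spatial.transform import Rotation as R
def plan(x,y,z,yaw):
    s=manip.state(); A=R.from_euler('xyz',s['tool_rot'],degrees=True)
    B=R.from_euler('xyz',[180,0,yaw],degrees=True)
    print('t',round(s['t'],2),np.round(s['position'],1),np.round(s['tool_rot'],2))
    print('shift',np.round(A.inv().apply(np.array([x,y,z])-s['position'])/50,3),'turn',np.round((A.inv()*B).as_rotvec(degrees=True),2))
if __name__=='__main__': plan(*map(float,sys.argv[1:]))
E
python3 - <<'E'
from h import *
c=cap('top'); a=ray(c,215,300.4,43);b=ray(c,230.6,294.75,43);print(a,b,(a+b)/2)
E
python3 go.py 400 -150 290 60
```

```text
[458.47912269 288.51146837  43.        ] [470.76730678 252.99970189  43.        ] [464.62321473 270.75558513  43.        ]
t 0.2 [ 184.  -544.4  238.2] [-1.7994e+02 -1.0000e-02  1.8670e+01]
shift [ 6.617 -6.093 -1.029] turn [-5.000e-02 -3.000e-02 -4.133e+01]
```

```bash
python3 -m crank '0.4 -0.35 -0.5 0 0 -3; 1.1 -1.0 -0.9 0 0 -8; 1.8 -1.65 -1 0 0 -13; 2.5 -2.3 -1.05 0 0 -18; 3.2 -2.95 -1.05 0 0 -22' 60 && python3 go.py 460 265 290 109
```

```text
t: 0.82
position: [289.0, -352.5, 291.4]
tool_rot: [180.0, 0.0, 40.8]
contact_force: [0.4, 0.1, 0.1]
opening: 59.9
grasp_force: 0.0
t 0.82 [ 289.  -352.5  291.4] [179.96   0.    40.79]
shift [10.657 -7.115  0.024] turn [ 3.000e-02  2.000e-02 -6.821e+01]
```

```bash
python3 -m crank '0.8 -0.5 0 0 0 -5; 1.6 -1.05 0 0 0 -10; 2.4 -1.6 0 0 0 -15; 3.2 -2.1 0 0 0 -20; 4.0 -2.65 0 0 0 -25' && python3 go.py 460 265 290 109
```

```text
t: 1.45
position: [353.9, -121.5, 291.3]
tool_rot: [180.0, -0.0, 65.8]
contact_force: [0.1, 0.5, -0.2]
opening: 59.7
grasp_force: 0.0
t 1.45 [ 353.9 -121.5  291.3] [179.97  -0.    65.8 ]
shift [ 7.921 -1.233  0.025] turn [ 3.00e-02  1.00e-02 -4.32e+01]
```

```bash
python3 -m crank '0.9 -0.1 0 0 0 -5; 1.8 -0.25 0 0 0 -10; 2.7 -0.4 0 0 0 -15; 3.6 -0.5 0 0 0 -20; 4.5 -0.65 0 0 0 -25' && python3 go.py 460 265 250 109
```

```text
t: 2.08
position: [417.1, 97.0, 291.3]
tool_rot: [180.0, 0.0, 90.8]
contact_force: [0.3, -0.8, 0.1]
opening: 59.9
grasp_force: 0.0
t 2.08 [417.1  97.  291.3] [1.7997e+02 1.0000e-02 9.0840e+01]
shift [3.347 0.907 0.826] turn [ 3.000e-02  1.000e-02 -1.816e+01]
```

```bash
python3 -m crank '0.9 0.25 0.2 0 0 -5; 1.8 0.5 0.4 0 0 -10; 2.7 0.75 0.6 0 0 -15; 3.35 0.91 0.83 0 0 -18.2; 3.35 0.91 0.83 0 0 -18.2' && python3 - <<'E'
from h import *
c=cap('wrist'); cv2.imwrite('pics/w1.png',c['image']); np.savez('w1.npz',**c)
E
```

```text
t: 2.7
position: [459.6, 264.9, 248.2]
tool_rot: [-179.8, -0.0, 109.0]
contact_force: [0.6, 0.2, -0.6]
opening: 60.1
grasp_force: 0.0
```

View pics/w1.png

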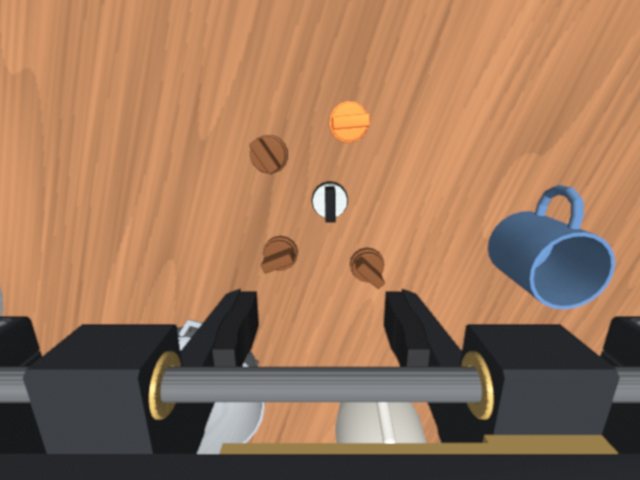

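The wrist view shows the silver cap at (330,200) with its bar running along the image vertical, nearly along tool x. The fingers are at (240,330) and (405,330).

```bash
python3 - <<'E'
from h import *
c=dict(np.load('w1.npz')); im=c['image']; hsv=cv2.cvtColor(im,cv2.COLOR_BGR2HSV)
w=np.zeros((480,640),np.uint8); w[172:232,303:357]=1
disc=(hsv[...,1]<60)&(hsv[...,2]>120)&(w>0); bar=(hsv[...,2]<70)&(w>0)
P=pts(c); top=bar&(P[...,2]>36)&(P[...,2]<50)
cn=np.vstack(cv2.findContours(disc.astype(np.uint8),0,1)[0]); e=cv2.fitEllipse(cv2.convexHull(cn)); print('disc',e,ray(c,*e[0],18), np.median(P[disc][:,2]))
v,u=np.nonzero(top); W=np.array([ray(c,a,b,43)[:2] for a,b in zip(u,v)],np.float32)
f=cv2.fitLine(W,2,0,.01,.01).ravel(); print('bar',top.sum(),W.mean(0),np.degrees(np.arctan2(f[1],f[0])),cv2.minAreaRect(W),np.median(P[top][:,2]))
E
```

```text
disc ((329.3937072753906, 200.5093231201172), (34.19495391845703, 35.18604278564453), 77.05289459228516) [463.98890793 274.7113488   18.        ] 17.29958417065251
bar 298 [463.91434 275.14832] -70.16572 ((464.0022277832031, 275.1875305175781), (8.399750709533691, 34.71271896362305), 19.236541748046875) 42.30606020036143
```

```bash
python3 go.py 464 275 22 109.6
```

```text
t 2.75 [459.8 263.9 248.9] [-1.7988e+02  1.0000e-02  1.0894e+02]
shift [0.185 0.161 4.537] turn [-0.12  0.01 -0.66]
```

```bash
python3 -m crank '0.18 0.16 0.8 0 0 -0.6; 0.18 0.16 1.7 0 0 -0.6; 0.18 0.16 2.6 0 0 -0.6; 0.18 0.16 3.4 0 0 -0.6; 0.18 0.16 3.4 0 0 -0.6' 36 && python3 go.py 464 275 22 109.6 && python3 - <<'E'
from h import *
c=cap('wrist'); cv2.imwrite('pics/w2.png',c['image']); np.savez('w2.npz',**c)
E
```

```text
t: 3.38
position: [462.8, 272.6, 77.4]
tool_rot: [-179.6, 0.0, 109.4]
contact_force: [-1.2, 0.3, -0.0]
opening: 36.2
grasp_force: 0.0
t 3.38 [462.8 272.6  77.4] [-179.63    0.    109.36]
shift [0.037 0.045 1.108] turn [-0.37  0.   -0.24]
```

View pics/w2.png

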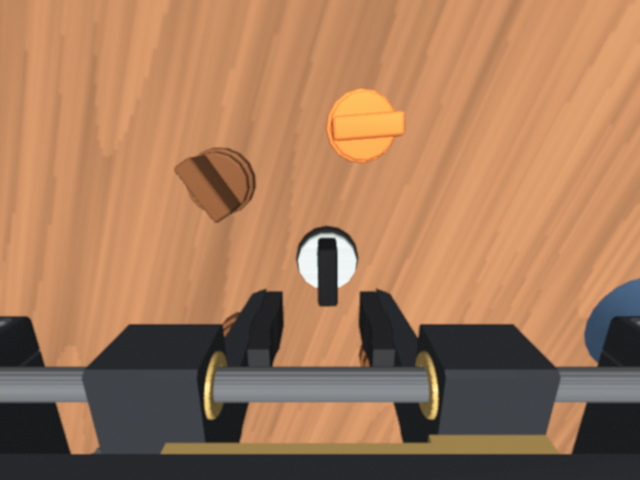

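The bar top is at (328,272), between the fingers whose inner edges are at x 283 and 360. I re-measure from this nearer view.

```bash
python3 - <<'E'
from h import *
c=dict(np.load('w2.npz')); im=c['image']; hsv=cv2.cvtColor(im,cv2.COLOR_BGR2HSV)
w=np.zeros((480,640),np.uint8); w[222:310,292:358]=1
P=pts(c); bar=(hsv[...,2]<70)&(w>0)&(abs(P[...,2]-43)<4)
v,u=np.nonzero(bar); W=np.array([ray(c,a,b,43)[:2] for a,b in zip(u,v)],np.float32)
print(bar.sum(),cv2.minAreaRect(W),np.median(P[bar][:,2]))
disc=(hsv[...,1]<60)&(hsv[...,2]>120)&(w>0)
cn=np.vstack(cv2.findContours(disc.astype(np.uint8),0,1)[0]); e=cv2.fitEllipse(cv2.convexHull(cn)); print(ray(c,*e[0],18))
E
python3 go.py 464 275 22 109.6
```

```text
1013 ((463.90380859375, 275.3973693847656), (10.017292022705078, 34.66474151611328), 20.075244903564453) 42.31235720983787
[463.89912532 275.41737673  18.        ]
t 3.42 [464.6 273.5  79.7] [-1.7988e+02  1.0000e-02  1.0938e+02]
shift [3.400e-02 1.000e-03 1.153e+00] turn [-0.12  0.01 -0.22]
```

```bash
python3 -m crank '0.03 0.01 0.3 0 0 -0.4; 0.03 0.01 0.6 0 0 -0.4; 0.03 0.01 0.9 0 0 -0.4; 0.03 0.01 1.13 0 0 -0.4; 0.03 0.01 1.13 0 0 -0.4' && python3 -m crank '0 0 0 0 0 0; 0 0 0 0 0 0; 0 0 0 0 0 0; 0 0 0 0 0 0; 0 0 0 0 0 0' 0 30
```

```text
t: 4.05
position: [464.1, 275.8, 21.9]
tool_rot: [-179.9, -0.0, 109.9]
contact_force: [0.1, 0.0, -0.0]
opening: 36.2
grasp_force: 0.0
t: 4.68
position: [465.4, 276.3, 23.7]
tool_rot: [180.0, -0.0, 109.9]
contact_force: [0.0, -0.8, 3.5]
opening: 11.7
grasp_force: 30.0
```

Gripped (opening 11.7 mm, 30 N). Lift.

```bash
python3 -m crank '0 0 -0.3 0 0 0; 0 0 -0.9 0 0 0; 0 0 -1.6 0 0 0; 0 0 -2.3 0 0 0; 0 0 -3 0 0 0' && python3 -m crank '0 0 -0.7 0 0 0; 0 0 -1.4 0 0 0; 0 0 -2 0 0 0; 0 0 -2.4 0 0 0; 0 0 -2.4 0 0 0' && python3 go.py 430 20 290 76 && python3 - <<'E'
from h import *
c=cap('side'); c2=cap('wrist')
cv2.imwrite('pics/lift.png',np.hstack([cv2.resize(c['image'],(400,300)),cv2.resize(c2['image'],(400,300))]))
E
```

```text
t: 5.3
position: [464.8, 276.0, 175.1]
tool_rot: [180.0, 0.0, 109.9]
contact_force: [1.4, 0.2, -1.2]
opening: 11.8
grasp_force: 30.0
t: 5.92
position: [465.7, 276.4, 295.5]
tool_rot: [179.8, 0.0, 109.9]
contact_force: [-0.3, -0.0, -1.0]
opening: 12.0
grasp_force: 30.0
t 5.92 [465.7 276.4 295.5] [1.7977e+02 1.0000e-02 1.0987e+02]
shift [-4.58  -2.414  0.102] turn [ 0.22 -0.06 33.87]
```

View pics/lift.png

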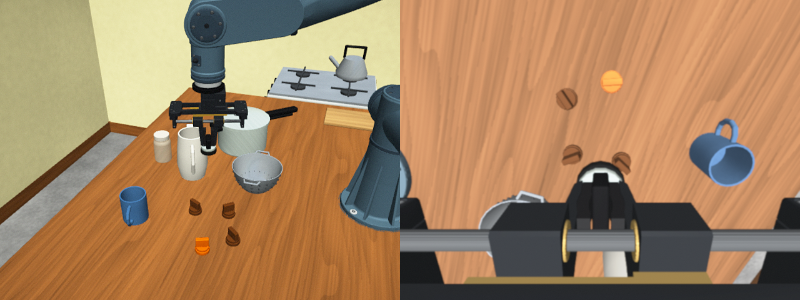

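The cap is held and the table spot is empty. The wrist half shows it in the fingers at (600,180). Now I cross the row at a TCP height of about 295 mm (cap underside about 272 mm).

```bash
python3 -m crank '-0.6 -0.3 0 0 0 5; -1.5 -0.8 0 0 0 12; -2.4 -1.3 0 0 0 19; -3.3 -1.8 0 0 0 26; -4.2 -2.25 0 0 0 33' && python3 go.py 465 -262 295 42
```

```text
t: 6.65
position: [429.3, 39.1, 291.8]
tool_rot: [-179.9, 0.0, 76.7]
contact_force: [-0.6, -0.1, -0.4]
opening: 12.0
grasp_force: 30.0
t 6.65 [429.3  39.1 291.8] [-1.7987e+02  1.0000e-02  7.6650e+01]
shift [-5.695  2.085 -0.067] turn [-0.12  0.05 34.65]
```

```bash
python3 -m crank '-0.8 0.3 -0.05 0 0 5; -1.6 0.6 -0.05 0 0 10; -2.4 0.9 -0.05 0 0 15; -3.2 1.2 -0.05 0 0 20; -4.0 1.5 -0.05 0 0 25' && python3 -m crank '-0.8 0 0 0 0 4; -1.2 0 0 0 0 7; -1.5 0 0 0 0 9.6; -1.5 0 0 0 0 9.6; -1.5 0 0 0 0 9.6' && python3 - <<'E'
from h import *
c=cap('wrist'); cv2.imwrite('pics/w3.png',c['image']); np.savez('w3.npz',**c); print(c['T'][:3,3])
P=pts(c); nz=(P[...,2]>150)&(P[...,2]<185)
v,u=np.nonzero(nz); print(nz.sum()); 
n,l,st,ce=cv2.connectedComponentsWithStats(nz.astype(np.uint8))
for i in range(1,n):
    if st[i,4]>20: print(st[i],ce[i],P[l==i].mean(0))
E
```

```text
t: 7.28
position: [457.5, -172.4, 294.2]
tool_rot: [-179.9, 0.0, 51.7]
contact_force: [-0.2, -0.5, -0.1]
opening: 11.4
grasp_force: 30.0
t: 7.9
position: [412.1, -229.8, 295.5]
tool_rot: [-180.0, -0.0, 42.3]
contact_force: [0.5, -0.3, -0.8]
opening: 11.9
grasp_force: 30.0
[ 470.28289846 -175.4266926   440.96361475]
328
[397  95  17  26 328] [406.07317073 107.66768293] [ 524.9144356  -211.63197297  164.63220762]
```

View pics/w3.png

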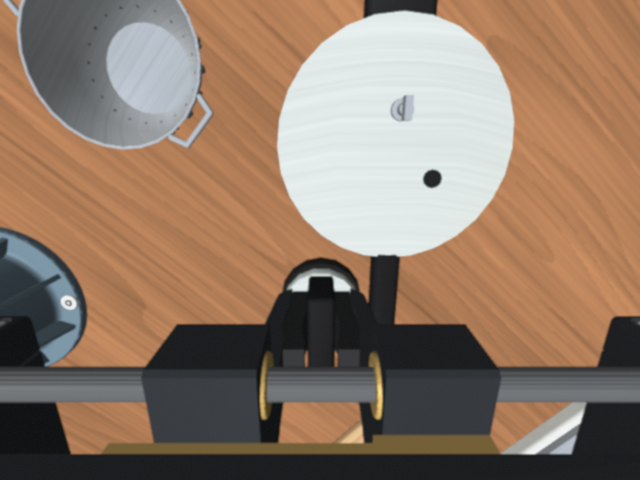

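The wrist view shows the nozzle head at about (408,108), the safety plug at (432,178), the lid centred near (396,133), and the held cap level at (322,280). Refine the nozzle tip and axis.

```bash
python3 - <<'E'
from h import *
c=dict(np.load('w3.npz')); im=c['image']; P=pts(c)
hd=np.zeros((480,640),bool); hd[88:130,380:425]=1
m=hd&(P[...,2]>163)&(P[...,2]<174)
v,u=np.nonzero(m); W=np.array([ray(c,a,b,168)[:2] for a,b in zip(u,v)],np.float32); print(m.sum(),(u.mean(),v.mean()),cv2.minAreaRect(W),np.median(P[m][:,2]))
lid=(abs(P[...,2]-142)<6); lid[260:]=0
cn=max(cv2.findContours(lid.astype(np.uint8),0,1)[0],key=len)
Q=np.array([ray(c,a,b,141)[:2] for a,b in cv2.convexHull(cn)[:,0]],np.float32)
print('lid',cv2.fitEllipse(Q), np.median(P[lid][:,2]))
hsv=cv2.cvtColor(im,cv2.COLOR_BGR2HSV)
pl=np.zeros((480,640),bool); pl[165:195,415:450]=1; pl&=hsv[...,2]<70
v,u=np.nonzero(pl); print('plug',ray(c,u.mean(),v.mean(),148))
for r in ((slice(258,320),slice(366,404)),(slice(0,12),slice(355,445))):
    k=np.zeros((480,640),bool);k[r]=1;k&=(hsv[...,2]<60)&(P[...,2]>100)
    v,u=np.nonzero(k); z=np.median(P[k][:,2]); W=np.array([ray(c,a,b,z)[:2] for a,b in zip(u,v)],np.float32); f=cv2.fitLine(W,2,0,.01,.01).ravel(); print('h',z,W.mean(0),cv2.minAreaRect(W),np.degrees(np.arctan2(f[1],f[0])))
d=cv2.resize(im[80:140,370:450],None,fx=8,fy=8,interpolation=2)
cv2.imwrite('pics/noz.png',d)
E
```

```text
242 (np.float64(407.90495867768595), np.float64(107.35950413223141)) ((525.213623046875, -212.16964721679688), (17.40891456604004, 7.031595706939697), 40.921451568603516) 167.18101655362926
lid ((502.4718017578125, -231.17091369628906), (144.2261962890625, 144.9873504638672), 74.80719757080078) 140.9540069352637
plug [ 504.67817482 -270.4983947   148.        ]
h 126.28356241034257 [ 399.18066 -323.1648 ] ((398.2932434082031, -322.79315185546875), (68.11688232421875, 29.32323455810547), 41.1793212890625) 40.1275
h 116.28614852864467 [ 584.54944 -157.69592] ((584.5247802734375, -158.10874938964844), (7.662085056304932, 57.383018493652344), 42.22867202758789) -47.66699
```

View pics/noz.png

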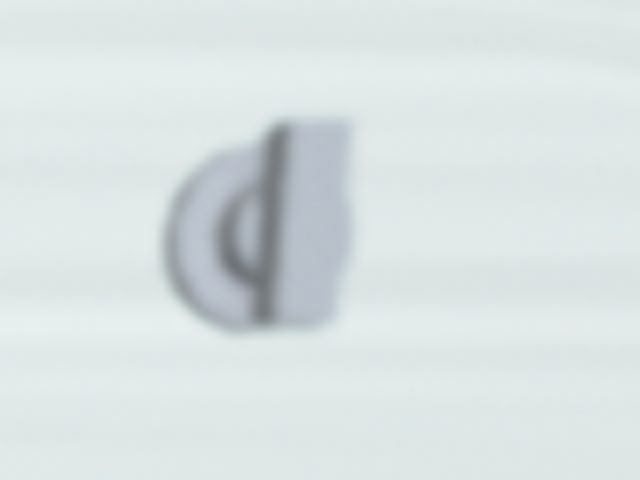

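```bash
python3 - <<'E'
from h import *
print(ray(dict(np.load('w3.npz')),409.0,107.6,168))
E
python3 go.py 525.2 -211.5 240 41.3
```

```text
[ 525.79288467 -212.76397662  168.        ]
t 7.95 [ 412.2 -229.7  295.6] [-1.7998e+02 -1.0000e-02  4.2350e+01]
shift [1.916 1.253 1.112] turn [-0.02 -0.01  1.05]
```

```bash
python3 -m crank '0.4 0.25 0 0 0 1; 0.9 0.6 0 0 0 1; 1.4 0.9 0.3 0 0 1; 1.92 1.26 0.8 0 0 1; 1.92 1.26 1.1 0 0 1' && python3 -m crank '0 0 0 0 0 0; 0 0 0 0 0 0; 0 0 0 0 0 0; 0 0 0 0 0 0; 0 0 0 0 0 0' && python3 - <<'E'
from h import *
p=[]
for n in range(3): p.append(manip.state()['position']); c=cap('side')
print(np.round(p,1))
cv2.imwrite('pics/s3.png',cv2.resize(c['image'][90:270,290:490],None,fx=3,fy=3,interpolation=2)); np.savez('s3.npz',**c)
E
python3 go.py 525.3 -211.8 201 41.3
```

```text
t: 8.57
position: [526.5, -210.9, 239.0]
tool_rot: [-179.9, 0.0, 41.5]
contact_force: [-1.0, -0.2, -1.0]
opening: 11.8
grasp_force: 30.0
t: 9.2
position: [525.3, -212.7, 241.2]
tool_rot: [180.0, -0.0, 41.3]
contact_force: [0.2, -0.2, -1.3]
opening: 11.6
grasp_force: 30.0
[[ 525.3 -212.7  241.2]
 [ 525.3 -212.6  241. ]
 [ 525.3 -212.6  240.9]]
t 9.35 [ 525.3 -212.5  240.8] [179.99  -0.    41.26]
shift [ 0.009 -0.011  0.797] turn [ 0.01 -0.   -0.04]
```

View pics/s3.png

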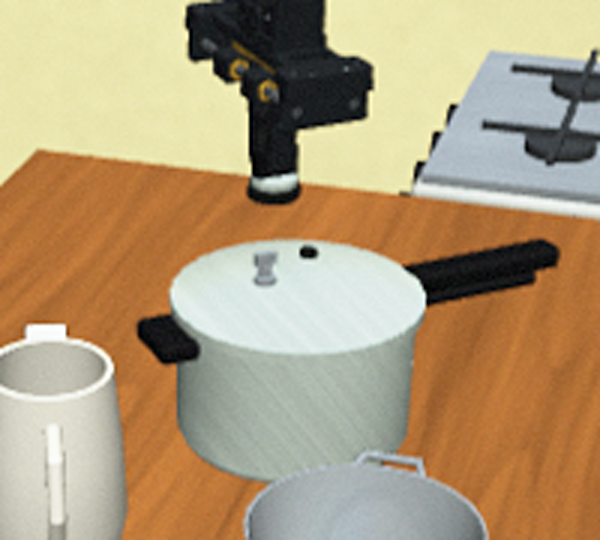

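The side crop shows the cap level above the nozzle: its rim spans x 248–299 (centre 273.5, row about 192) and the nozzle head is at about (265,255). I'll check these against projections.

```bash
python3 - <<'E'
from h import *
c=dict(np.load('s3.npz')); K=c['intrinsics'];Ti=np.linalg.inv(c['T'])
def pr(p):
    q=Ti[:3,:3]@np.array(p)+Ti[:3,3]; q=K@q; return ((q[:2]/q[2])-[290,90])*3
print('cap rim z+5',pr([525.3,-212.6,224]),'nozzle tip',pr([525.5,-212,168]),'+1mm x,y',pr([526.5,-212,168]),pr([525.5,-211,168]))
im=c['image'];hsv=cv2.cvtColor(im,cv2.COLOR_BGR2HSV)
g=cv2.cvtColor(im,cv2.COLOR_BGR2GRAY)[168:188,368:390];print(g)
w=np.zeros((480,640),bool);w[148:160,365:395]=1;k=w&(hsv[...,2]<60);v,u=np.nonzero(k)
print([(r,u[v==r].min(),u[v==r].max()) for r in np.unique(v)])
E
```

```text
cap rim z+5 [266.71376063 183.61114323] nozzle tip [264.11072541 249.15723948] +1mm x,y [262.90061505 248.98911393] [263.76416969 249.66753223]
[[127 126 126 130 130 129 133 133 132 135 131 133 128 123 125 127 125 126
  125 124 126 134]
 [129 130 127 129 128 127 129 128 131 132 128 137 132 141 147 148 147 142
  149 150 152 155]
 [123 128 128 140 150 149 154 168 176 173 179 181 181 182 195 186 192 189
  190 191 195 193]
 [151 165 177 184 190 192 190 200 209 205 208 211 210 212 211 215 216 214
  215 214 214 219]
 [193 201 210 209 208 207 209 213 211 210 215 212 212 210 215 213 216 214
  215 220 220 214]
 [211 212 208 208 214 214 214 209 209 208 204 201 204 202 208 221 218 218
  218 219 223 209]
 [212 210 215 217 214 216 198 183 189 182 178 165 162 166 184 218 217 218
  222 219 223 206]
 [216 217 215 219 220 218 180 124 155 150 147 141 132 138 184 222 222 219
  221 223 224 209]
 [219 218 220 219 219 219 178 105 139 140 139 136 130 144 191 223 219 221
  222 222 223 226]
 [221 222 221 221 220 217 178 105 135 138 134 135 147 167 200 221 220 223
  224 221 222 225]
 [225 225 225 226 222 223 
[... 581 characters left out ...]
 129 162 220 232 230 228
  229 227 227 227]
 [228 226 227 226 232 231 231 207 190 182 183 187 197 217 231 231 230 232
  230 228 228 227]
 [227 228 229 226 229 231 231 232 230 227 224 228 231 229 230 228 232 231
  230 230 229 228]
 [228 227 226 226 228 228 231 231 233 229 231 230 230 231 226 227 229 230
  232 229 231 227]]
[(np.int64(148), np.int64(374), np.int64(380)), (np.int64(151), np.int64(373), np.int64(373)), (np.int64(152), np.int64(373), np.int64(389)), (np.int64(153), np.int64(373), np.int64(389)), (np.int64(154), np.int64(373), np.int64(389)), (np.int64(155), np.int64(373), np.int64(388)), (np.int64(156), np.int64(374), np.int64(387)), (np.int64(157), np.int64(377), np.int64(385))]
```

The nozzle projects where it should, but the cap appears about 2 px (5 mm) to the image right of where the TCP puts it. As a cross-check I'll measure the held cap directly in the wrist image.

```bash
python3 - <<'E'
from h import *
from scipy.spatial.transform import Rotation as R
c=dict(np.load('w3.npz')); H=c['hand_eye']; K=c['intrinsics']; print(np.round(H,3).tolist(),K[0,0],K[:2,2])
im=c['image']; hsv=cv2.cvtColor(im,cv2.COLOR_BGR2HSV)
# rim (dark) outline ; tool frame ray onto plane z=const (underside at +22 past... z_tool = 22-10 top of rim)
def rt(u,v,z):
    d=H[:3,:3]@np.linalg.solve(K,[u,v,1]);o=H[:3,3]; return (o+d*(z-o[2])/d[2])
g=hsv[...,2]
P=[]
for col in range(296,350,4):
    rows=np.nonzero(g[245:290,col]<90)[0]; 
    if len(rows): P.append((col,245+rows[0]))
print(P)
for z in (12,17,22):
    Q=np.array([rt(u,v-.5,z)[:2] for u,v in P])
    from scipy.optimize import least_squares
    r=least_squares(lambda p:np.hypot(*(Q-p).T)-21,[0,0]); print(z,r.x,np.abs(r.fun).max())
d=(hsv[...,2]>150)&(hsv[...,1]<60); d[:262]=0;d[300:]=0;d[:,:280]=0;d[:,365:]=0
v,u=np.nonzero(d); print('disc rows',v.min(),'cols',u.min(),u.max(), rt(322,v.min(),4))
for col in (310,322,334): print(g[252:300,col])
E
```

```text
[[-0.001, -0.951, -0.31, 79.681], [1.0, -0.001, -0.001, -1.125], [0.001, -0.31, 0.951, -145.454], [0.0, 0.0, 0.0, 1.0]] 343.8398967151406 [320.7423134  242.36845325]
[(296, np.int64(267)), (300, np.int64(264)), (304, np.int64(262)), (308, np.int64(260)), (312, np.int64(259)), (316, np.int64(259)), (320, np.int64(258)), (324, np.int64(258)), (328, np.int64(259)), (332, np.int64(260)), (336, np.int64(261)), (340, np.int64(263)), (344, np.int64(266)), (348, np.int64(269))]
12 [-0.78184739 -1.46113648] 0.47184309251823464
17 [-2.61542947 -1.44035751] 0.37979980798598945
22 [-4.44593549 -1.41948508] 0.29572340921984974
disc rows 271 cols 289 350 [16.76886674 -0.74854512  4.        ]
[184 185 188 189 189 185 162 108  49  24  23  27  30  36  38  39  51  83
 119 142 156 168 186 192 164 113  69  45  36  34  31  31  29  25  26  25
  23  23  20  19  18  20  21  19  19  22  27  29]
[179 181 185 183 166 120  61  26  25  25  27  33  38  37  37  49  78 112
 129 141 155 181 208 199 130  49  19  18  19  19  18  20  17  19  21  19
  20  19  20  20  17  16  19  16  18  22  27  30]
[176 178 180 179 179 175 161 122  69  28  20  21  23  29  36  38  40  45
  66  93 112 122 137 162 196 220 223 214 208 206 202 201 204 205 203 193
 176 158 129  84  40  20  16  17  19  17  19  15]
```

Both views agree: the cap sits about 4.5 mm back along tool x in the grip. I'll correct by that amount, descend partway, and check again.

```bash
python3 -m crank '0.05 0.01 0 0 0 0; 0.1 0.025 0 0 0 0; 0.1 0.025 0.2 0 0 0; 0.1 0.025 0.45 0 0 0; 0.1 0.025 0.55 0 0 0' && python3 -m crank '0 0 0 0 0 0; 0 0 0 0 0 0; 0 0 0 0 0 0; 0 0 0 0 0 0; 0 0 0 0 0 0' && python3 - <<'E'
from h import *
print(manip.state()['position'])
c=cap('side'); np.savez('s4.npz',**c); w=cap('wrist'); np.savez('w4.npz',**w)
a=cv2.resize(c['image'][130:205,350:415],None,fx=6,fy=6,interpolation=2); b=cv2.resize(w['image'][190:340,230:410],None,fx=2.2,fy=2.2,interpolation=2)
o=np.zeros((450,795,3),np.uint8); o[:,:390]=a;o[:b.shape[0],395:395+b.shape[1]]=b; cv2.imwrite('pics/c4.png',o)
hsv=cv2.cvtColor(c['image'],cv2.COLOR_BGR2HSV);
for r in range(150,172): 
    k=np.nonzero(hsv[r,362:395,2]<60)[0]+362
    if len(k): print(r,k.min(),k.max(),end='; ')
g=cv2.cvtColor(c['image'],cv2.COLOR_BGR2GRAY);print(g[164:182,372:386])
E
```

```text
t: 9.98
position: [529.2, -209.6, 211.4]
tool_rot: [-179.9, 0.0, 41.3]
contact_force: [-0.0, -0.2, -1.1]
opening: 11.7
grasp_force: 30.0
t: 10.6
position: [530.0, -210.1, 213.4]
tool_rot: [180.0, -0.0, 41.3]
contact_force: [-0.5, 0.1, -1.2]
opening: 12.0
grasp_force: 30.0
[ 529.95503318 -210.13138634  213.38438265]
150 371 385; 151 371 385; 152 371 385; 153 371 385; 154 371 385; 155 371 385; 156 372 385; 157 372 385; 158 372 384; 159 372 378; 160 373 373; 163 370 386; 164 370 386; 165 370 386; 166 371 386; 167 372 385; 168 374 382; [[ 39  83 121 128 139 154 162 151 147 131 127 112  89  30]
 [ 22  19  25  36  55  82  84  81  75  48  37  20  24  17]
 [  9  19  23  19  17  17  18  14  22  22  24  20  15  15]
 [ 22   5  13   8  17  25  19  21  19  20  19  17  15  21]
 [ 98  67  37  21  13  13  19   9  10  13  29  41  51  96]
 [130 117 106  97  97  92  95 104 105 114 125 130 130 153]
 [153 155 158 172 183 179 178 188 188 189 194 195 197 189]
 [192 193 191 199 207 208 209 208 214 210 212 213 216 214]
 [209 210 213 209 209 212 213 212 214 211 216 217 213 215]
 [209 212 214 211 207 208 205 206 207 204 208 221 217 220]
 [215 214 200 182 190 185 180 164 162 165 187 221 219 216]
 [219 213 183 127 157 149 147 143 135 141 182 223 223 220]
 [220 219 179 103 136 132 138 133 133 143 191 225 222 222]
 [222 218 179  99 140 136 136 131 146 168 199 222 220 222]
 [223 224 199 139 140 137 150 152 160 213 220 222 221 222]
 [225 227 225 200 147 135 149 157 175 229 225 221 223 220]
 [229 226 230 211 141 137 142 141 173 227 229 228 224 221]
 [230 229 224 193 136 132 142 140 167 207 229 225 229 226]]
```

View pics/c4.png

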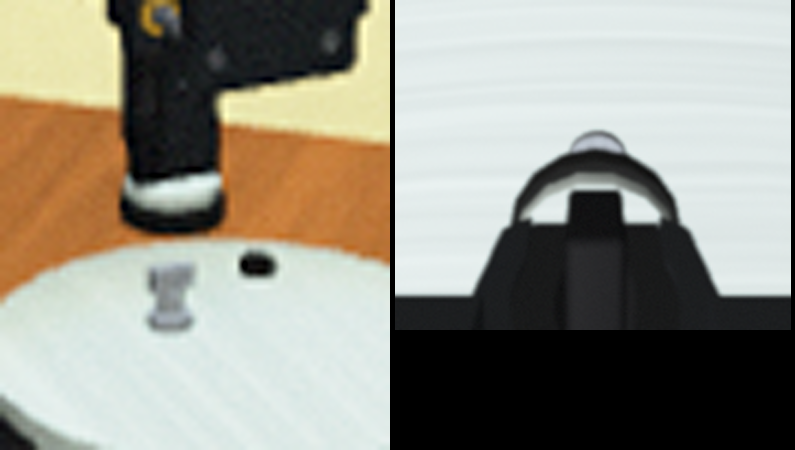

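The side view now puts the cap (cols 370–386, centre 378) over the nozzle head (col 378). The wrist view shows cap, bar and nozzle base in line (crop x 595–597). The gap reads about 23.5 mm from the image and from kinematics alike, so I lower 13 mm.

```bash
python3 -m crank '-0.01 0.01 0.05 0 0 0; -0.01 0.01 0.12 0 0 0; -0.01 0.01 0.19 0 0 0; -0.01 0.01 0.24 0 0 0; -0.01 0.01 0.26 0 0 0' && python3 -m crank '0 0 0 0 0 0; 0 0 0 0 0 0; 0 0 0 0 0 0; 0 0 0 0 0 0; 0 0 0 0 0 0' && python3 - <<'E'
from h import *
print(manip.state()['position'])
c=cap('side'); a=cv2.resize(c['image'][130:205,350:415],None,fx=6,fy=6,interpolation=2); cv2.imwrite('pics/c5.png',a)
hsv=cv2.cvtColor(c['image'],cv2.COLOR_BGR2HSV)
for r in range(165,180): 
    k=np.nonzero(hsv[r,362:395,2]<60)[0]+362
    if len(k): print(r,k.min(),k.max(),end='; ')
E
```

```text
t: 11.32
position: [529.8, -210.7, 199.9]
tool_rot: [-180.0, 0.0, 41.3]
contact_force: [-0.1, -0.0, -1.3]
opening: 12.0
grasp_force: 30.0
t: 11.95
position: [529.9, -210.8, 200.2]
tool_rot: [180.0, -0.0, 41.3]
contact_force: [0.1, -0.4, -0.2]
opening: 12.1
grasp_force: 30.0
[ 529.8576199  -210.81107419  200.24497394]
165 373 373; 168 370 386; 169 370 386; 170 370 386; 171 371 385; 172 372 384; 173 375 394; 174 390 394; 175 391 394;
```

View pics/c5.png

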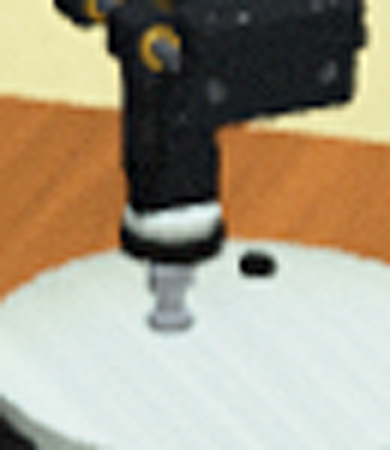

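The cap hangs level directly over the nozzle (rim cols 370–386, nozzle at 378) with a gap of about 10–11 mm and no contact.

```bash
python3 -c "
from rig import order
print(order.sign_off())"
```

```text
the job is handed in; nothing more can be done
None
```

I handed the job in at about 12 s of robot time, with the cap held still and level about 10 mm above the vent nozzle tip, centred to roughly 1–2 mm by my measurements and its bar parallel to the long handle; the hand-in returned no verdict.

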